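# Feed a parts tray past the spring gate of a chute

### The job

Feed the tin parts tray that stands in the aluminium chute into its station at the far end. With one fingertip push the long release bar at the side in against the chute so that the gate lifts and hold it there, while the other finger gently pushes the tray from behind along the chute, under the gate and fully home against the end stop; only when the whole tray is through, let go so that the gate drops shut behind it. The tray is only slid, never lifted or tipped, and all other things stay where they are.

Things in the scene. Friction and masses are not known exactly. Their poses are not given: they have to be found in the camera images.
- chute: aluminium tray chute, bolted to the counter; place and heading vary. Origin: counter level, centre line, under the upstream face of the gate. x: feed direction (about world +y, robot's left); y: to the side with the release bar (towards the robot); z up. Floor 6 mm above the counter, plate y = -43 to +54 mm. Two ears with screw heads on the far side reach y = -66 mm. All x, y, z below are in this frame.
- mouth (a point): open infeed end of the chute: centre line, floor level, x = -215 mm. Guide walls run from here to the end stop: 5 mm thick, inner faces at y = +37.5 and -37.5 mm, tops at z = 24 mm, flared outwards in the first 20 mm.
- stop_face (a point): end stop: middle of its face, x = +130 mm, at floor level. A block across the chute, 12 mm thick, top at z = 24 mm.
- station (a point): where the tray's origin rests when the tray is home against the end stop: x = +70 mm, y = 0, on the floor; the tray's rear is then 6 mm past the gate blade.
- gate_arm (a joint): angle of the gate shaft, rad: 0 = gate shut (a light spring turns it back when let go), 0.70 = hard stop. Shaft, release bar and gate blade are one rigid part. Pushing the bar in towards the chute raises the value and lifts the blade, with 2 to 4 N on its roller. From 0.40 up the blade is clear of the tray; at 0.50 the bar hangs upright. The tray cannot push the gate open.
- shaft (a point): middle of the gate shaft, 8 mm thick, along x at y = 45, z = 34 mm, above the guide wall. It turns in two bearing cheeks at x = -208 and +36 mm, 8 mm thick in x, y = 42 to 54 mm, tops at z = 40 mm.
- bar_edge (a point): middle of the roller (9 mm thick, turns freely about its length) on the lower edge of the release bar, a steel strip from x = -196 to +17 mm hanging from the shaft outside the wall. Shut, the bar splays outwards: roller axis at y = 62, z = 18 mm. At joint 0.50 it is at y = 52, z = 12 mm, its outer side at y = 56.5 mm outermost of all. Push it anywhere along its length; a finger may slide along it.
- blade_foot (a point): middle of the foot of the gate blade on its upstream face. Steel plate, x = 0 to 4 mm, 14 mm wide. Shut: y = +3 to +17 mm, foot at z = 14 mm, blocking the tray. Raised, it tips towards the middle but never past y = -3 mm; its top then reaches z = 63 mm. The half y = -37 to -3 mm stays free for a finger right up to the tray's home position.
- tray: open tin parts tray with screws, standing in the chute before the gate: 120 mm long along the chute (its own y axis, either way round), 70 mm wide, 19 mm high, walls 2 mm; rim 25 mm above the counter. Origin: centre of its underside. 0.1 to 0.17 kg. With its front at the shut gate the origin is at x = -60 mm.
- spare_tray: second tin parts tray like the first, 70 x 120 x 19 mm, standing on the counter beyond the chute; leave it; origin at the centre of its underside
- side_cutters: small red-handled side cutters, 36 x 128 x 12 mm, lying on the robot's side of the chute; leave
- hex_driver: small grey driver, 12 x 95 x 12 mm, lying on the robot's side of the chute; leave
- wool_tin: round tin of brass wool, 63 mm across, 48 mm high, beyond the chute near the end stop; leave
- steel_pin: turned steel pin, 9 mm thick, 62 mm long, lying beyond the mouth of the chute; leave
- screwdriver: orange-handled screwdriver, 169 mm long, 22 mm thick, to the right; leave
- chuck_key: T-shaped drill chuck key, 52 x 72 x 12 mm, to the right; leave
- flux_tin: shallow round tin, 46 mm across, 16 mm high, to the left; leave
- tape_roll: roll of black tape, 58 mm across, 19 mm high, to the left; leave
Not all that is in view belongs to the job. Leave any orange or yellow look-alike of the tray alone.

How it is judged:
By the outcome, as a careful person would: the job done as asked, in the order asked, and still so for the second after the job is handed in, with the robot touching nothing.
It also fails if it takes over 42 s, if anything falls off the work surface, if the arm or the gripper's body presses on something with over 40 N, if the wrist force passes 120 N, or if a joint passes its speed limit or range.

### The arm

A 6-joint arm with a two-finger parallel gripper is mounted at the origin on a cart in front of the work surface, level with it; the furniture and walls round the work are solid. World frame = base frame: x ahead of the robot, y to its left, z up, the work surface at z = 0. Lengths are in m, angles in rad, forces in N, time in s.
With the tool pointing down it reaches from about 0.35 to 0.775 m from the base axis. Payload 7.3 kg.
Tool frame: the origin (TCP) lies on the centre line of the jaws, within the pads' length; the fingertips stand 11 mm ahead of it and the grasp point (between the pads) lies 8 mm behind it; y points along the fingers, z is the direction in which the jaws open and shut, and the axes are right-handed (so a half turn about y gives the same grasp; the last joint's range is limited). The gripper opens to 92 mm and grips with 3 to 60 N. Pads are 19 mm wide; open, the fingers measure 130 mm over their backs; the gripper's body (75 mm by 190 mm) begins 47 mm behind the grasp point.
Start: joints at [1.084, 0.342, 1.524, -0, 1.275, -0.146], TCP at [0.175, 0.495, 0.238] pointing down, gripper open.
Joint ranges: [-2.53, 2.53], [-0.77, 2.02], [0.04, 2.7], [-1, 4.14], [0.28, 2.66], [-3.11, 3.11]. Speed limits (rad/s): [2.57, 2.57, 3.14, 3.14, 3.14, 3.14].

### API

Orientations are given as [roll, pitch, yaw] about the fixed x, y, z axes, in that order (R = Rz(yaw) Ry(pitch) Rx(roll)).
In Python, from cell import robot, cams gives the robot as it stands.
- The arm moves only by the tool apply_moves, never from a script. Its argument "plan" is a list of rows, each a list of 7 numbers: the shift along the tool's x, y, z in m, then the turn, a rotation vector about the tool's x, y, z in degrees, then the gripper command: -1 is fully open, 1 is shut, values between are in proportion. A call has exactly 5 rows; each row is the pose to reach, as a shift and turn from the pose commanded when the call began, along the tool's axes at that moment; what a row does not reach only later rows make up. A row lasts 1/8 s, in which the tool goes at most 62.5 mm and 10.7 degrees, less where a joint would pass 70% of its speed; a pose out of reach is approached as far as the arm can. A call with a gripper value outside its range is refused whole. The fingers move at their own pace and stop on an object; "squeeze" is the grip in N (left out, the last holds). Time passes only in rows, so rows that repeat a pose let the fingers close, or fill a call up. It gives the time, the measured TCP pose, the force and the opening at its end, in the units of the state.
- robot.observe(): the state, without advancing time (a new reading comes with each control period).
- cams.read_camera(name): name is "side" or "top"; returns the picture (420x560x3 uint8, blue, green, red); there is no depth.
- cams.calibration(name): a dict with "fx", "fy", "cx", "cy" (pixels), "extrinsics" (4x4, takes a point from world to camera coordinates). Camera axes: x right, y up, looking along -z (the intrinsics and any distortion apply to the point x, -y, -z); pixel columns grow to the right and rows downward; lengths in m; the calibration is good to about 2 mm. A picture is of the moment at which its call begins. calibration takes no time and is no camera call.
- robot.hand_in(): hands the job in, once; it reports no verdict.
The state is a dict: "time": time; "qpos": joint angles; "qvel": joint speeds; "joint_efforts": joint torques, N m; "tool_pos": TCP position; "tool_rot": TCP orientation; "contact_force": force on the tool from outside, world axes, zero at the start; "torque": the same for the moment, N m; "opening": finger opening in m.
Only numpy, scipy, OpenCV 4.12 (cv2) and the standard library are available. Lean on these libraries where they do the work, as an engineer would, in place of code of your own. Each camera call takes 0.05 s, during which the arm holds its last target. There are 200 camera calls.

## Working session

There is one attempt and no reset: what is moved stays moved. The work goes in short steps, Python scripts to look and compute and a tool call to move; the robot and the scene stay as the last step left them, time stands still between calls to the robot, and variables do not carry over. Pictures are saved under pics/ and viewed, about 8 in all and at most 12, crops included, and the job is handed in when it is done.

Besides the shell and the picture viewer there is one more tool, called after "Request:" in YAML: its name, and indented under it one key for each argument. apply_moves: Moves the arm, as the interface text tells. Its arguments: {"type":"object","properties":{"plan":{"type":"array","items":{"type":"array","items":{"type":"number"}}},"squeeze":{"type":"number"}},"required":["plan"]}

```bash
mkdir -p pics; python3 - <<'E'
from cell import robot,cams
import cv2
print(robot.observe())
for n in("top","side"):
    im=cams.read_camera(n); c=cams.calibration(n); print(n,c)
    cv2.imwrite(f"pics/{n}0.png",im)
E
```

```text
{'time': 0.0, 'qpos': array([ 1.08395393e+00,  3.42704496e-01,  1.52498221e+00,  1.08193454e-05,
        1.27538929e+00, -1.46010220e-01]), 'qvel': array([ 0.00058624, -0.0010031 , -0.00060163, -0.00114589,  0.00031061,
        0.00129769]), 'joint_efforts': array([ 8.71402572e-04, -4.31242096e+01, -2.44218671e+01,  7.17372377e-02,
        5.61437861e-02, -1.24230228e-04]), 'tool_pos': array([0.1752978 , 0.49447495, 0.23706655]), 'tool_rot': array([-1.57226238e+00,  2.26050331e-04, -3.40835501e-01]), 'contact_force': array([ 0.5492969 , -0.1945229 ,  0.05752832]), 'torque': array([-0.05906069, -0.02028519, -0.01181592]), 'opening': 0.0912967614916289}
top {'fx': 397.82817559293335, 'fy': 397.82817559293335, 'cx': 275.8304921653553, 'cy': 210.1048066796061, 'extrinsics': array([[-0.01901273, -0.99978759, -0.0079559 , -0.10022593],
       [ 0.99479047, -0.0197136 ,  0.10001648, -0.51964091],
       [-0.10015207, -0.00601286,  0.99495397, -1.0306415 ],
       [ 0.        ,  0.        ,  0.        ,  1.        ]])}
side {'fx': 521.4627040868553, 'fy': 521.4627040868553, 'cx': 285.96852340652407, 'cy': 206.36477117681747, 'extrinsics': array([[ 0.91158547, -0.41096817, -0.01082071, -0.53650412],
       [ 0.35326771,  0.7695926 ,  0.53191085, -0.12254895],
       [-0.21027089, -0.48870481,  0.84673122, -1.78962887],
       [ 0.        ,  0.        ,  0.        ,  1.        ]])}
```

View pics/top0.png

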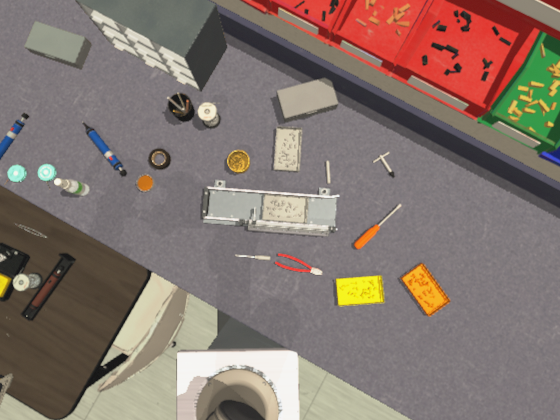

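View pics/side0.png

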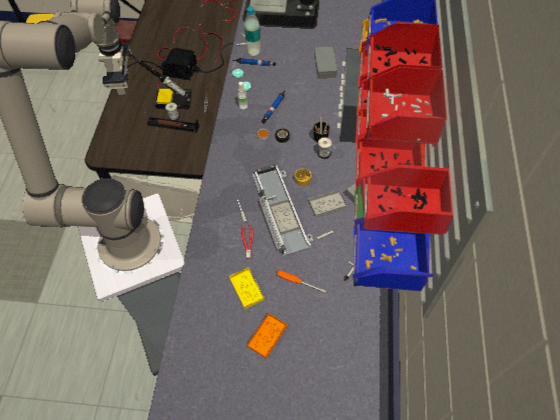

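The top view shows the chute from (203,205) at the end stop to (337,210) at the mouth. The tray is at about (284,208), with the release bar on the near side. Next is an enlarged crop.

```bash
python3 - <<'E'
import cv2,numpy as np
im=cv2.imread("pics/top0.png")[175:245,190:350]
a=cv2.resize(im,None,fx=5,fy=5,interpolation=cv2.INTER_CUBIC)
for k in range(0,160,20): cv2.putText(a,str(190+k),(k*5,10),0,.35,(0,255,255)); a[:6,k*5]=255
for k in range(0,70,10): cv2.putText(a,str(175+k),(0,k*5+4),0,.35,(0,255,255))
s=cv2.imread("pics/side0.png")[155:265,235:345]
cv2.imwrite("pics/c1.png",a)
b=cv2.resize(s,None,fx=5,fy=5,interpolation=cv2.INTER_CUBIC)
for k in range(0,110,10): cv2.putText(b,str(235+k),(k*5,10),0,.35,(0,255,255)); cv2.putText(b,str(155+k),(0,k*5+4),0,.35,(0,255,255))
cv2.imwrite("pics/c2.png",b)
E
```

```text
(no output)
```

View pics/c1.png

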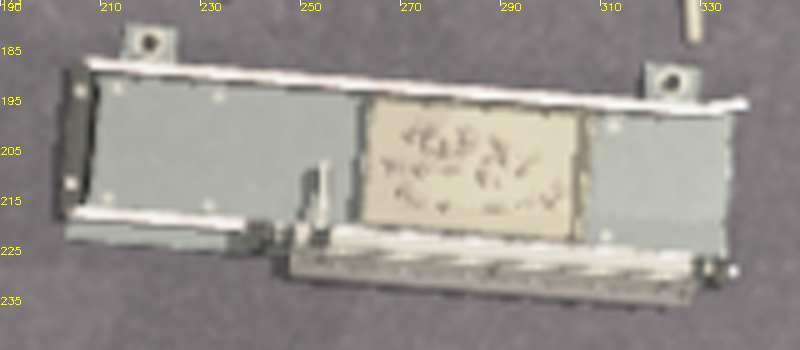

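View pics/c2.png

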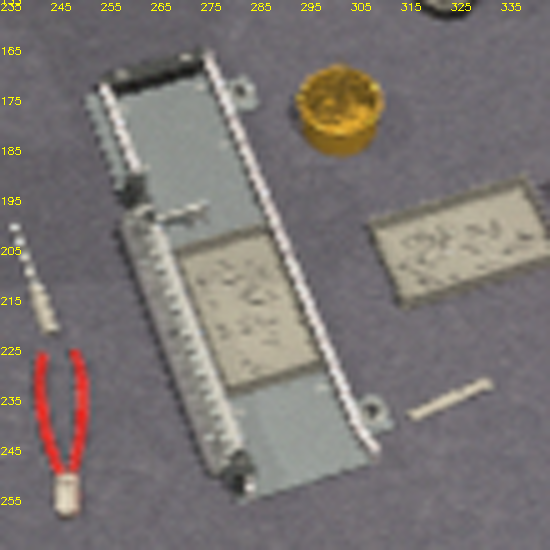

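```bash
cat > geo.py <<'E'
import numpy as np
from cell import robot,cams
from scipy.optimize import least_squares
C={n:cams.calibration(n) for n in("top","side")}
def proj(n,P):
    c=C[n];E=c["extrinsics"];p=np.atleast_2d(P)@E[:3,:3].T+E[:3,3]
    return np.c_[c["fx"]*p[:,0]/-p[:,2]+c["cx"],c["fy"]*-p[:,1]/-p[:,2]+c["cy"]]
def W(q,P):
    P=np.atleast_2d(P);c,s=np.cos(q[2]),np.sin(q[2])
    return np.c_[q[0]+c*P[:,0]-s*P[:,1],q[1]+s*P[:,0]+c*P[:,1],P[:,2]]
E
python3 - <<'E'
from geo import *
# cam, kind, val, z, pts(crop px)
L=[("top","y",-40,24,(100,64),(640,98)),("top","y",40,24,(75,210),(240,225)),("top","x",-215,6,(735,112),(727,258)),
("top","y",54,6,(68,240),(225,249)),("top","y",66.5,18,(290,278),(690,304)),("top","x",142,24,(66,66),(57,218)),
("top","x",17,18,(289,270),(289,275)),("top","x",-196,18,(692,296),(692,300)),
("side","y",-40,24,(215,65),(350,405)),("side","y",40,24,(105,90),(135,165)),("side","x",-215,6,(250,500),(375,460)),
("side","x",142,24,(108,75),(205,52)),("side","y",54,6,(90,95),(120,190)),("side","y",66,18,(120,225),(213,475))]
off={"top":(190,175),"side":(235,155)}
def px(n,p): return (np.array(p)+.5)/5-.5+off[n]
def res(q,k=None):
    r=[]
    for n,kd,v,z,*pts in L:
        e=([[v,-60,z],[v,60,z]] if kd=="x" else [[-215,v,z],[140,v,z]])
        a,b=proj(n,W(q,np.array(e)/1e3));d=(b-a)/np.linalg.norm(b-a)
        for p in pts:
            w=px(n,p)-a;r.append(d[0]*w[1]-d[1]*w[0])
    return np.array(r)
s=least_squares(res,[.55,-.1,1.5],loss="soft_l1",f_scale=.5)
q=s.x;print(q,np.degrees(q[2]));
for l,r in zip(L,res(q).reshape(-1,2)):print(l[:4],r.round(2))
np.save("q.npy",q)
# tray rim edges
for n,nm,pts in[("top","rear",((583,112),(575,240))),("top","front",((370,98),(360,225))),("side","rear",((228,390),(325,360))),("side","front",((172,252),(268,225)))]:
    m=px(n,np.mean(pts,0))
    f=least_squares(lambda u:(proj(n,W(q,[[u[0],u[1],.025]]))-m)[0],[-.06,0]).x
    print(n,nm,f*1e3)
print(robot.observe()["time"])
E
```

```text
[ 0.53075933 -0.05737747  1.47914532] 84.74878425518254
('top', 'y', -40, 24) [0.05 0.9 ]
('top', 'y', 40, 24) [ 0.37 -0.25]
('top', 'x', -215, 6) [-0.11 -0.21]
('top', 'y', 54, 6) [-0.07  0.39]
('top', 'y', 66.5, 18) [-0.01  0.58]
('top', 'x', 142, 24) [1.33 0.35]
('top', 'x', 17, 18) [0.43 0.35]
('top', 'x', -196, 18) [-0.22 -0.26]
('side', 'y', -40, 24) [ 0.17 -1.09]
('side', 'y', 40, 24) [-0.7  -0.53]
('side', 'x', -215, 6) [-0.21 -0.05]
('side', 'x', 142, 24) [-0.42 -1.26]
('side', 'y', 54, 6) [ 0.65 -0.52]
('side', 'y', 66, 18) [-0.18 -0.46]
top rear [-132.15008411    1.75131983]
top front [-18.16882704   2.18024916]
side rear [-140.84325978    3.28435357]
side front [-23.1724427    4.42375344]
0.1
```

```bash
cat >> geo.py <<'E'
from scipy.spatial.transform import Rotation as Ro
def step(target,yaw):
    """shift/turn in present tool axes to reach world target with tool down, yaw(deg)"""
    o=robot.observe();R=Ro.from_euler("xyz",o["tool_rot"]);G=Ro.from_euler("xyz",[-90,0,yaw],degrees=True)
    return R.inv().apply(np.array(target)-o["tool_pos"])*1e3,(R.inv()*G).as_rotvec(degrees=True)
def inchute():
    q=np.load("q.npy");o=robot.observe();d=o["tool_pos"]-[q[0],q[1],0];c,s=np.cos(q[2]),np.sin(q[2])
    return np.array([c*d[0]+s*d[1],-s*d[0]+c*d[1],d[2]])*1e3
E
python3 - <<'E'
from geo import *
import cv2
q=np.load("q.npy")
def draw(n,q,off,sz,f=5):
    im=cv2.imread(f"pics/{n}0.png")[off[1]:off[1]+sz[1],off[0]:off[0]+sz[0]]
    a=cv2.resize(im,None,fx=f,fy=f,interpolation=cv2.INTER_CUBIC)
    for y,z,x0,x1,col in[(-37.5,24,-195,130,(0,0,255)),(-42.5,24,-195,142,(0,0,255)),(37.5,24,40,130,(0,0,255)),(54,6,40,142,(255,0,0)),(66.5,18,-196,17,(0,255,0))]+[None]*0:
        p=proj(n,W(q,np.array([[x0,y,z],[x1,y,z]])/1e3));p=((p-off+.5)*f-.5).round().astype(int);cv2.line(a,p[0].tolist(),p[1].tolist(),col,1)
    for x,z,y0,y1,col in[(-215,6,-37,37,(255,0,0)),(130,24,-37,37,(0,0,255)),(142,24,-43,43,(0,0,255)),(0,14,3,17,(0,255,0))]:
        p=proj(n,W(q,np.array([[x,y0,z],[x,y1,z]])/1e3));p=((p-off+.5)*f-.5).round().astype(int);cv2.line(a,p[0].tolist(),p[1].tolist(),col,1)
    return a
a=draw("top",q,np.array([190,175]),(160,62));b=draw("side",q,np.array([245,160]),(70,100),3)
o=np.zeros((600,800,3),np.uint8);o[:310]=a;b=b[:290];o[310:310+len(b),:b.shape[1]]=b
cv2.imwrite("pics/ov.png",o)
yaw=np.degrees(q[2])-180;print("yaw",yaw)
t=W(q,[[-.165,.039,.12]])[0];print(t,step([.42,.25,.237],-50),step(t,yaw))
E
```

```text
yaw -95.25121574481746
[ 0.47682176 -0.21811557  0.12      ] (array([ 3.12361750e+02,  2.62712972e-01, -1.48663987e+02]), array([7.80841641e-02, 3.04749215e+01, 9.36377213e-03])) (array([ 522.39251078,  117.78755997, -570.71243618]), array([7.28562499e-02, 7.57261296e+01, 4.11593458e-02]))
```

View pics/ov.png

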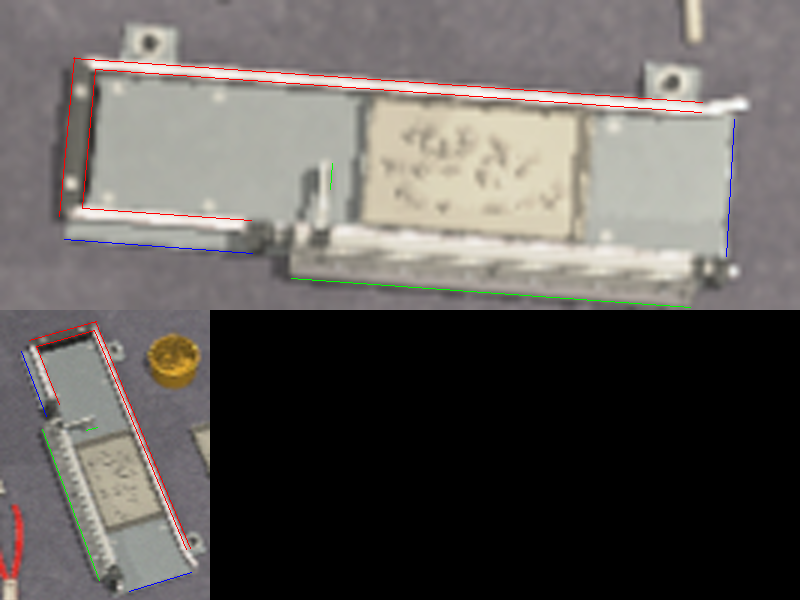

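The overlay fits the chute within about 1 px in both views. I'll move over now.

Request:
apply_moves:
  plan:
    - [0.055,0,-0.025,0,6,0,-1]
    - [0.11,0,-0.05,0,12,0,-0.424]
    - [0.165,0,-0.075,0,18,0,-0.424]
    - [0.22,0,-0.1,0,24,0,-0.424]
    - [0.275,0,-0.13,0,30,0,-0.424]
  squeeze: 10

```text
time: 0.72
tool_pos: [0.3922, 0.279, 0.2375]
tool_rot: [-1.571, 0.0, -0.868]
contact_force: [0.9, 0.3, -0.7]
opening: 0.066
```

```bash
python3 - <<'E'
from geo import *
q=np.load("q.npy");print(robot.observe());print(step(W(q,[[-.165,.039,.12]])[0],np.degrees(q[2])-180))
E
```

```text
{'time': 0.725, 'qpos': array([ 4.58791391e-01,  2.62263847e-01,  1.63902507e+00,  1.67450086e-04,
        1.24034688e+00, -2.44448127e-01]), 'qvel': array([-1.03635342,  0.04691499, -0.06315123, -0.00179766,  0.01301084,
       -0.19557277]), 'joint_efforts': array([ 5.26908651e+00, -4.01396477e+01, -2.28317857e+01,  1.39198179e-02,
        3.17644933e-01,  2.68021217e-01]), 'tool_pos': array([0.39219828, 0.27899028, 0.2375426 ]), 'tool_rot': array([-1.57079986e+00,  1.64122429e-04, -8.67611144e-01]), 'contact_force': array([ 0.91847787,  0.34839383, -0.65049716]), 'torque': array([-0.0111172 ,  0.06729403, -0.02568283]), 'opening': 0.06596840846140302}
(array([ 433.92667858,  117.47228739, -256.90373592]), array([ 3.92879741e-03,  4.55407588e+01, -8.82270939e-03]))
```

Request:
apply_moves:
  plan:
    - [0.05,0,-0.03,0,5.5,0,-0.424]
    - [0.1,0,-0.06,0,11,0,-0.424]
    - [0.15,0.01,-0.09,0,16.5,0,-0.424]
    - [0.2,0.02,-0.12,0,22,0,-0.424]
    - [0.25,0.03,-0.15,0,27.5,0,-0.424]

```text
time: 1.35
tool_pos: [0.4392, -0.0089, 0.2074]
tool_rot: [-1.571, 0.0, -1.348]
contact_force: [0.7, 0.6, 0.5]
opening: 0.0655
```

```bash
python3 - <<'E'
from geo import *
q=np.load("q.npy");print(step(W(q,[[-.165,.039,.08]])[0],np.degrees(q[2])-180))
E
```

```text
(array([212.39250528, 127.32245623,  -9.62610979]), array([-8.15133665e-03,  1.80442938e+01, -8.76359100e-03]))
```

Request:
apply_moves:
  plan:
    - [0.055,0.03,-0.0025,0,4.5,0,-0.424]
    - [0.11,0.06,-0.005,0,9,0,-0.424]
    - [0.165,0.09,-0.007,0,13.5,0,-0.424]
    - [0.212,0.127,-0.0096,0,18,0,-0.424]
    - [0.212,0.127,-0.0096,0,18,0,-0.424]

```text
time: 1.98
tool_pos: [0.476, -0.2178, 0.0773]
tool_rot: [-1.576, 0.002, -1.663]
contact_force: [-0.3, 0.6, 0.0]
opening: 0.065
```

```bash
python3 - <<'E'
from geo import *
import cv2
q=np.load("q.npy");print(inchute(),step(W(q,[[-.165,.039,.0195]])[0],np.degrees(q[2])-180),robot.observe()["contact_force"])
im=cams.read_camera("top")[170:250,225:355];s=cams.read_camera("side")[180:280,225:345]
o=np.zeros((600,800,3),np.uint8)
a=cv2.resize(im,None,fx=4,fy=4,interpolation=cv2.INTER_CUBIC)[:,:];b=cv2.resize(s,None,fx=2.7,fy=2.7,interpolation=cv2.INTER_CUBIC)
o[:a.shape[0],:a.shape[1]]=a;o[330:330+270,:b.shape[1]]=b[:270]
cv2.imwrite("pics/p6.png",o)
E
```

```text
[-164.78558206   39.86228755   77.27173013] (array([ 0.3531282 , 57.76590982,  1.15640832]), array([ 0.29153898, -0.03513632, -0.13818797])) [-0.25408994  0.60873545  0.03466522]
```

View pics/p6.png

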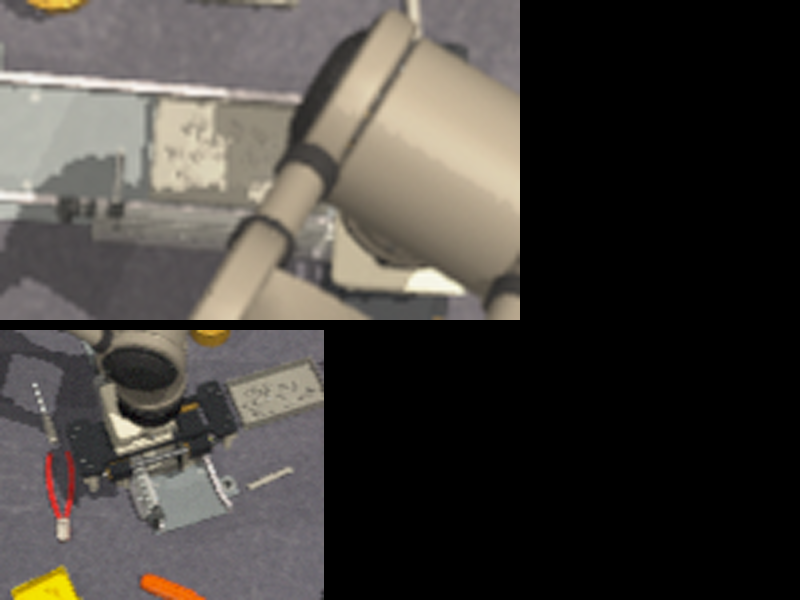

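```bash
python3 - <<'E'
from geo import *
import cv2
o=robot.observe();R=Ro.from_euler("xyz",o["tool_rot"])
a=cams.read_camera("side")[190:260,235:325];f=8;a=cv2.resize(a,None,fx=f,fy=f,interpolation=cv2.INTER_CUBIC)
for i,z in enumerate([-51.7,-32.7,32.7,51.7]):
  for x in(-9.5,9.5):
    u=((proj("side",R.apply(np.array([x,11,z])/1e3)+o["tool_pos"])[0]-[235,190]+.5)*f-.5).round().astype(int)
    cv2.circle(a,u.tolist(),3,[(0,0,255),(0,255,0),(255,0,255),(255,255,0)][i],-1)
    print(z,x,u)
cv2.imwrite("pics/p7.png",a)
E
```

```text
-51.7 -9.5 [252 353]
-51.7 9.5 [266 391]
-32.7 -9.5 [295 340]
-32.7 9.5 [310 378]
32.7 -9.5 [444 294]
32.7 9.5 [460 331]
51.7 -9.5 [487 281]
51.7 9.5 [503 318]
```

View pics/p7.png

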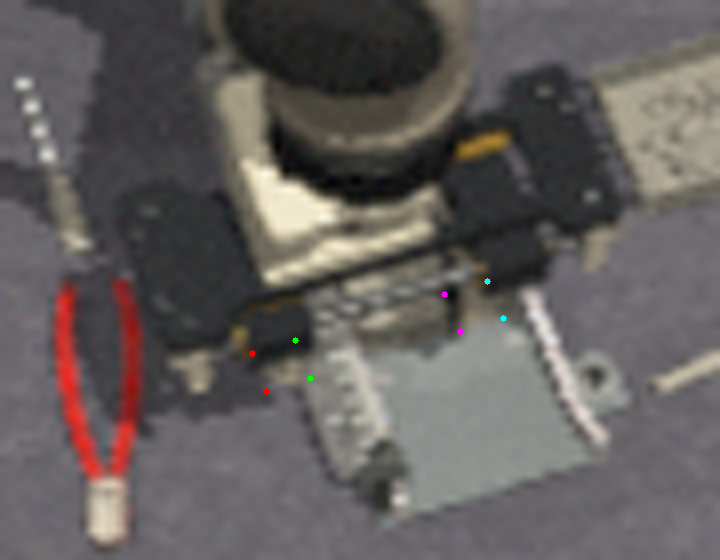

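The finger pads appear where predicted: the near one outside the bar, the far one over the chute. I'll lower them.

Request:
apply_moves:
  plan:
    - [0,0.015,0,0,0,0,-0.424]
    - [0,0.03,0,0,0,0,-0.424]
    - [0,0.043,0,0,0,0,-0.424]
    - [0,0.052,0,0,0,0,-0.424]
    - [0,0.0575,0,0,0,0,-0.424]

```text
time: 2.75
tool_pos: [0.4774, -0.2156, 0.0224]
tool_rot: [-1.571, 0.0, -1.658]
contact_force: [0.7, 0.2, 0.1]
opening: 0.0653
```

```bash
python3 - <<'E'
from geo import *
print(inchute(),robot.observe()["contact_force"],robot.observe()["tool_rot"])
E
```

```text
[-162.45819878   38.68623791   22.447692  ] [0.69570273 0.15980724 0.09840802] [-1.57140749e+00  4.48731604e-04 -1.65848354e+00]
```

Request:
apply_moves:
  plan:
    - [0,0,0.002,0,0,0,-0.424]
    - [0,0,0.005,0,0,0,-0.424]
    - [0,0,0.008,0,0,0,-0.424]
    - [0,0,0.01,0,0,0,-0.424]
    - [0,0,0.01,0,0,0,-0.424]

```text
time: 3.38
tool_pos: [0.4876, -0.2167, 0.0233]
tool_rot: [-1.571, -0.0, -1.658]
contact_force: [-2.0, -0.4, 0.5]
opening: 0.0654
```

```bash
python3 - <<'E'
from geo import *
o=robot.observe();print(inchute(),o["contact_force"],o["tool_rot"],o["opening"])
E
```

```text
[-162.63478071   28.40121238   23.26694214] [-1.98164013 -0.38958004  0.46869644] [-1.57062020e+00 -5.50512562e-05 -1.65846722e+00] 0.0653580085771252
```

Request:
apply_moves:
  plan:
    - [0,0.001,0.001,0,0,0,-0.424]
    - [0,0.002,0.002,0,0,0,-0.424]
    - [0,0.003,0.003,0,0,0,-0.424]
    - [0,0.0035,0.004,0,0,0,-0.424]
    - [0,0.0035,0.005,0,0,0,-0.424]

```text
time: 4.0
tool_pos: [0.4924, -0.2171, 0.0196]
tool_rot: [-1.571, 0.0, -1.658]
contact_force: [-3.0, -1.4, -0.9]
opening: 0.0651
```

```bash
python3 - <<'E'
from geo import *
o=robot.observe();print(inchute(),o["contact_force"],o["opening"])
E
```

```text
[-162.59068371   23.56197668   19.58614844] [-3.04785582 -1.3541011  -0.89440103] 0.06514420384736697
```

Request:
apply_moves:
  plan:
    - [0,0,0.001,0,0,0,-0.424]
    - [0,0,0.002,0,0,0,-0.424]
    - [0,0,0.002,0,0,0,-0.424]
    - [0,0,0.002,0,0,0,-0.424]
    - [0,0,0.002,0,0,0,-0.424]

```text
time: 4.62
tool_pos: [0.4945, -0.2173, 0.0197]
tool_rot: [-1.571, -0.0, -1.659]
contact_force: [-2.8, -2.1, 0.3]
opening: 0.0653
```

```bash
python3 - <<'E'
from geo import *
o=robot.observe();print(inchute(),o["contact_force"],o["opening"])
E
```

```text
[-162.58695741   21.47975947   19.74134427] [-2.776565   -2.06875924  0.29808928] 0.06532550002715849
```

Request:
apply_moves:
  plan:
    - [0,0,0.0005,0,0,0,-0.424]
    - [0,0,0.001,0,0,0,-0.424]
    - [0,0,0.0015,0,0,0,-0.424]
    - [0,0,0.002,0,0,0,-0.424]
    - [0,0,0.002,0,0,0,-0.424]

```text
time: 5.25
tool_pos: [0.4956, -0.2174, 0.0195]
tool_rot: [-1.573, 0.0, -1.658]
contact_force: [-5.7, -3.2, 0.6]
opening: 0.0652
```

```bash
python3 - <<'E'
from geo import *
import cv2
o=robot.observe();print(inchute(),o["contact_force"],o["opening"])
a=cams.read_camera("top")[185:240,200:300];cv2.imwrite("pics/p8.png",cv2.resize(a,None,fx=7,fy=7,interpolation=cv2.INTER_CUBIC))
E
```

```text
[-162.54281443   20.40091154   19.49051891] [-5.69012037 -3.18348971  0.63653083] 0.06523574158376089
```

View pics/p8.png

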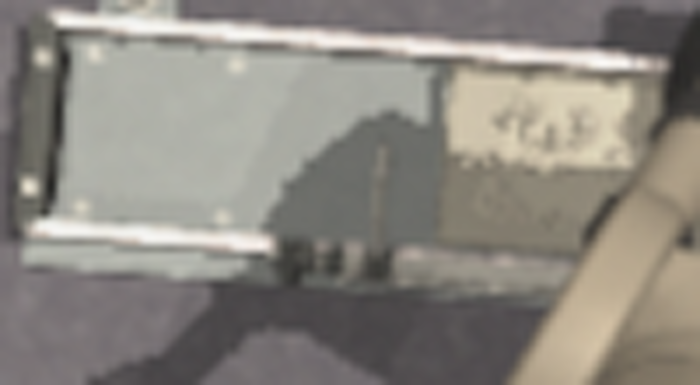

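The bar reaches its hard stop at TCP y≈20.5. I'll back off to mid-window, y≈23.5, and approach the tray.

Request:
apply_moves:
  plan:
    - [0,0,-0.002,0,0,0,-0.424]
    - [-0.003,0,-0.004,0,0,0,-0.424]
    - [-0.007,0,-0.004,0,0,0,-0.424]
    - [-0.011,0,-0.004,0,0,0,-0.424]
    - [-0.015,0,-0.004,0,0,0,-0.424]

```text
time: 5.92
tool_pos: [0.4939, -0.2018, 0.0197]
tool_rot: [-1.571, -0.0, -1.658]
contact_force: [-3.7, -2.4, -0.1]
opening: 0.0656
```

```bash
python3 - <<'E'
from geo import *
o=robot.observe();print(inchute(),o["contact_force"],o["opening"])
E
```

```text
[-147.22645917   23.48869317   19.71335626] [-3.72581668 -2.41292682 -0.12553229] 0.06559558464349749
```

Request:
apply_moves:
  plan:
    - [-0.004,0,0,0,0,0,-0.424]
    - [-0.008,0,0,0,0,0,-0.424]
    - [-0.012,0,0,0,0,0,-0.424]
    - [-0.016,0,0,0,0,0,-0.424]
    - [-0.02,0,0,0,0,0,-0.424]

```text
time: 6.55
tool_pos: [0.4956, -0.1819, 0.0197]
tool_rot: [-1.571, 0.0, -1.659]
contact_force: [-2.8, -2.7, -0.4]
opening: 0.0656
```

```bash
python3 - <<'E'
from geo import *
o=robot.observe();print(inchute(),o["contact_force"],o["opening"])
E
```

```text
[-127.26677864   23.62737279   19.72145684] [-2.82779454 -2.65650097 -0.37730515] 0.06561207543513338
```

```bash
python3 - <<'E'
from geo import *
import cv2
o=np.zeros((600,700,3),np.uint8)
a=cams.read_camera("top")[185:235,200:300];a=cv2.resize(a,None,fx=6,fy=6,interpolation=cv2.INTER_CUBIC)
s=cams.read_camera("side")[160:240,240:320];s=cv2.resize(s,None,fx=3.7,fy=3.7,interpolation=cv2.INTER_CUBIC)
o[:300,:600]=a;o[302:302+s.shape[0],:s.shape[1]]=s;cv2.imwrite("pics/p9.png",o)
E
```

```text
(no output)
```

View pics/p9.png

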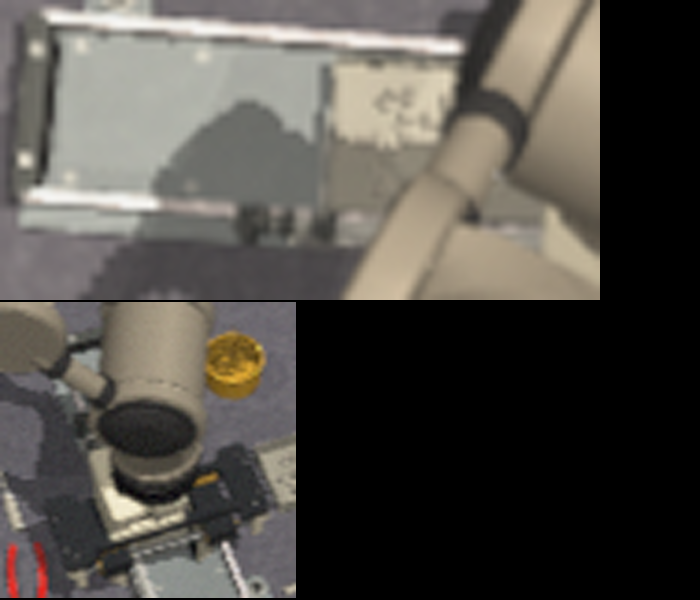

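The tray is sliding: its front has moved from column 262 to about 255, right at the gate. I'll pass the gate slowly and watch the force.

Request:
apply_moves:
  plan:
    - [-0.002,0,0,0,0,0,-0.424]
    - [-0.004,0,0,0,0,0,-0.424]
    - [-0.006,0,0,0,0,0,-0.424]
    - [-0.008,0,0,0,0,0,-0.424]
    - [-0.011,0,0,0,0,0,-0.424]

```text
time: 7.28
tool_pos: [0.4965, -0.1711, 0.0197]
tool_rot: [-1.571, 0.0, -1.659]
contact_force: [-3.1, -2.1, -0.5]
opening: 0.0653
```

```bash
python3 - <<'E'
from geo import *
o=robot.observe();print(inchute(),o["contact_force"],o["opening"])
E
```

```text
[-116.40815332   23.68943414   19.68663033] [-3.07298012 -2.08774237 -0.54392934] 0.06527967972014016
```

Request:
apply_moves:
  plan:
    - [-0.006,0,0,0,0,0,-0.424]
    - [-0.012,0,0.0001,0,0,0,-0.424]
    - [-0.018,0,0.0002,0,0,0,-0.424]
    - [-0.024,0,0.0003,0,0,0,-0.424]
    - [-0.03,0,0.0004,0,0,0,-0.424]

```text
time: 7.9
tool_pos: [0.4995, -0.1409, 0.0197]
tool_rot: [-1.571, 0.0, -1.658]
contact_force: [-2.9, -1.6, 0.2]
opening: 0.0655
```

Request:
apply_moves:
  plan:
    - [-0.006,0,0,0,0,0,-0.424]
    - [-0.012,0,0,0,0,0,-0.424]
    - [-0.018,0,0.0001,0,0,0,-0.424]
    - [-0.024,0,0.0002,0,0,0,-0.424]
    - [-0.03,0,0.0002,0,0,0,-0.424]

```text
time: 8.52
tool_pos: [0.5024, -0.1111, 0.0197]
tool_rot: [-1.571, 0.0, -1.659]
contact_force: [-4.2, -2.1, -0.7]
opening: 0.0651
```

```bash
python3 - <<'E'
from geo import *
o=robot.observe();print(inchute(),o["contact_force"],o["opening"])
E
```

```text
[-56.12455848  23.35422069  19.69311316] [-4.20133317 -2.12838928 -0.66009097] 0.06513186147075302
```

Request:
apply_moves:
  plan:
    - [-0.006,0,0,0,0,0,-0.424]
    - [-0.012,0,0,0,0,0,-0.424]
    - [-0.018,0,0,0,0,0,-0.424]
    - [-0.024,0,0,0,0,0,-0.424]
    - [-0.028,0,0,0,0,0,-0.424]

```text
time: 9.15
tool_pos: [0.5048, -0.0832, 0.0197]
tool_rot: [-1.571, 0.0, -1.658]
contact_force: [-2.9, -1.7, -0.3]
opening: 0.0655
```

Request:
apply_moves:
  plan:
    - [-0.004,0,0,0,0,0,-0.424]
    - [-0.008,0,0,0,0,0,-0.424]
    - [-0.012,0,0,0,0,0,-0.424]
    - [-0.016,0,0,0,0,0,-0.424]
    - [-0.02,0,0,0,0,0,-0.424]

```text
time: 9.78
tool_pos: [0.5065, -0.0635, 0.0197]
tool_rot: [-1.571, 0.0, -1.659]
contact_force: [-2.5, -1.6, -0.3]
opening: 0.0655
```

```bash
python3 - <<'E'
from geo import *
import cv2
o=robot.observe();print(inchute(),o["contact_force"],o["opening"])
o=np.zeros((600,700,3),np.uint8)
a=cams.read_camera("top")[180:240,195:275];a=cv2.resize(a,None,fx=6,fy=6,interpolation=cv2.INTER_CUBIC)
s=cams.read_camera("side")[160:240,240:320];s=cv2.resize(s,None,fx=2.9,fy=2.9,interpolation=cv2.INTER_CUBIC)
o[:360,:480]=a;o[362:362+s.shape[0],:s.shape[1]]=s;cv2.imwrite("pics/p10.png",o)
E
```

```text
[-8.26779222 23.56500857 19.70041819] [-2.48845127 -1.58050548 -0.31056393] 0.06551851958700129
```

View pics/p10.png

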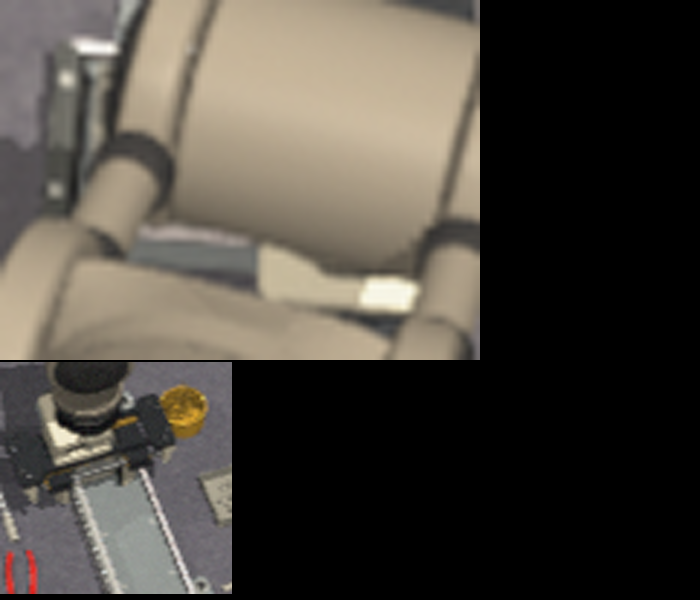

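The tray front (column ~92 in the crop) is about 6–9 mm short of the stop. I'll creep on until the force rises.

Request:
apply_moves:
  plan:
    - [-0.0015,0,0,0,0,0,-0.424]
    - [-0.003,0,0,0,0,0,-0.424]
    - [-0.0045,0,0,0,0,0,-0.424]
    - [-0.006,0,0,0,0,0,-0.424]
    - [-0.007,0,0,0,0,0,-0.424]

```text
time: 10.5
tool_pos: [0.5072, -0.0566, 0.0197]
tool_rot: [-1.571, 0.0, -1.659]
contact_force: [-3.1, -3.3, -1.2]
opening: 0.0657
```

Request:
apply_moves:
  plan:
    - [-0.0005,0,0,0,0,0,-0.424]
    - [-0.001,0,0,0,0,0,-0.424]
    - [-0.0015,0,0,0,0,0,-0.424]
    - [-0.002,0,0,0,0,0,-0.424]
    - [-0.002,0,0,0,0,0,-0.424]

```text
time: 11.12
tool_pos: [0.5072, -0.0559, 0.0197]
tool_rot: [-1.571, -0.001, -1.659]
contact_force: [-5.0, -8.6, -0.9]
opening: 0.0657
```

```bash
python3 - <<'E'
from geo import *
o=robot.observe();print(inchute(),o["contact_force"],o["opening"])
E
```

```text
[-0.71710545 23.55576307 19.73472277] [-4.99210337 -8.61691635 -0.9215081 ] 0.06565229364291886
```

The force jump to 8.6 N at about the predicted x means the tray is home. I'll back off 30 mm with the bar still held, then let the bar out.

Request:
apply_moves:
  plan:
    - [0.004,0,0,0,0,0,-0.424]
    - [0.01,0,0,0,0,0,-0.424]
    - [0.018,0,0,0,0,0,-0.424]
    - [0.026,0,0,0,0,0,-0.424]
    - [0.032,0,0,0,0,0,-0.424]

```text
time: 11.75
tool_pos: [0.5044, -0.0872, 0.0197]
tool_rot: [-1.571, 0.0, -1.659]
contact_force: [-2.0, 2.5, 0.4]
opening: 0.0655
```

Request:
apply_moves:
  plan:
    - [0,0,-0.003,0,0,0,-0.424]
    - [0,0,-0.007,0,0,0,-0.424]
    - [0,0,-0.011,0,0,0,-0.424]
    - [0,0,-0.015,0,0,0,-0.424]
    - [0,0,-0.017,0,0,0,-0.424]

```text
time: 12.38
tool_pos: [0.4878, -0.0851, 0.0199]
tool_rot: [-1.57, -0.0, -1.658]
contact_force: [-0.6, -0.1, 0.1]
opening: 0.065
```

```bash
python3 - <<'E'
from geo import *
o=robot.observe();print(inchute(),o["contact_force"],o["opening"])
E
```

```text
[-31.52158125  40.22798182  19.90576229] [-0.5722508  -0.09954725  0.14294112] 0.06502844661182847
```

Request:
apply_moves:
  plan:
    - [0,-0.015,0,0,0,0,-0.424]
    - [0,-0.04,0,0,0,0,-0.424]
    - [0,-0.08,0,0,0,0,-0.424]
    - [0,-0.13,0,0,0,0,-0.424]
    - [0,-0.18,0,0,0,0,-0.424]

```text
time: 13.0
tool_pos: [0.4876, -0.085, 0.2025]
tool_rot: [-1.569, -0.0, -1.658]
contact_force: [0.4, -0.7, 0.5]
opening: 0.0653
```

Request:
apply_moves:
  plan:
    - [-0.05,0,0,0,0,0,-0.424]
    - [-0.1,0,0,0,0,0,-0.424]
    - [-0.155,0,0,0,0,0,-0.424]
    - [-0.21,0,0,0,0,0,-0.424]
    - [-0.265,0,0,0,0,0,-0.424]

```text
time: 13.62
tool_pos: [0.511, 0.1808, 0.2011]
tool_rot: [-1.569, 0.001, -1.658]
contact_force: [0.2, -0.1, 0.2]
opening: 0.0651
```

Request:
apply_moves:
  plan:
    - [-0.04,0,0,0,0,0,-0.424]
    - [-0.08,0,0,0,0,0,-0.424]
    - [-0.1,0,0,0,0,0,-0.424]
    - [-0.1,0,0,0,0,0,-0.424]
    - [-0.1,0,0,0,0,0,-0.424]

```text
time: 14.25
tool_pos: [0.5196, 0.2772, 0.1999]
tool_rot: [-1.571, -0.001, -1.659]
contact_force: [-0.4, 0.8, -0.4]
opening: 0.0652
```

```bash
python3 - <<'E'
from geo import *
import cv2
print(robot.observe()["tool_pos"],robot.observe()["contact_force"])
o=np.zeros((600,800,3),np.uint8)
t=cams.read_camera("top");cv2.imwrite("pics/topf.png",t)
a=cv2.resize(t[178:240,190:350],None,fx=5,fy=5,interpolation=cv2.INTER_CUBIC)
s=cams.read_camera("side")[150:247,230:340];s=cv2.resize(s,None,fx=2.95,fy=2.95,interpolation=cv2.INTER_CUBIC)
o[:310]=a;s=s[:288];o[312:312+len(s),:s.shape[1]]=s
t2=cv2.resize(t[100:320,150:480],None,fx=1.3,fy=1.3)[:286];o[312:312+len(t2),340:340+t2.shape[1]]=t2
cv2.imwrite("pics/p11.png",o)
E
```

```text
[0.51959481 0.27720981 0.19991078] [-0.40947244  0.79377589 -0.42624007]
```

View pics/p11.png

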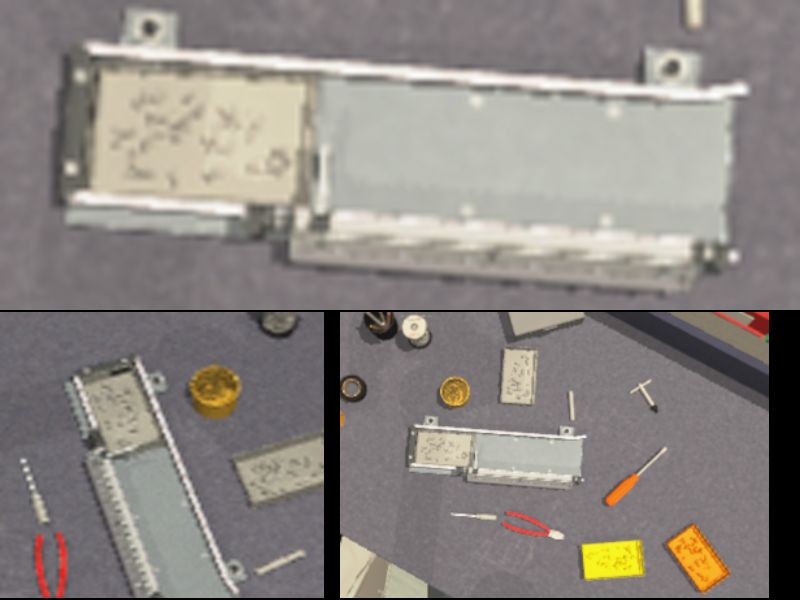

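The tray stands against the end stop (columns ~208–253 in the full image). The gate is shut behind it, with the bar splayed out and the blade at crop pixel (322,170). Everything else is where it was.

```bash
python3 -c "
from cell import robot
print(robot.hand_in())"
```

```text
the job is handed in; nothing more can be done
None
```

The tray is home against the end stop, the gate has dropped shut behind it, and I handed the job in at about 14.4 s of the 42 s.

- **What I did:** The near finger pushed the release bar in to its hard stop (about 6 N), then backed off to roughly mid-window. I held it there while the far finger slid the tray under the raised gate. The tray met the end stop with a force rise to 8.6 N, close to where I expected it. I drew back about 30 mm with the bar still held, let the bar out, then lifted clear.
- **Last checks:** In the final pictures the tray is at the end stop, the blade is down behind it, the bar is splayed out, and the other things look unmoved. The force reading was near zero, with nothing touching the robot.
- **Disagreements:** The hard stop and the home contact each came within 1–2 mm of my camera fit. A sideways force of about 2 N was already there before the finger reached the tray; I didn't find its cause, and it went away once the bar was released.

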